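# Shake sieving-aid blocks over a test sieve

## Robot

A 7-joint arm with a two-finger parallel gripper is mounted at the origin on a cart in front of the work surface, level with it; the furniture and walls round the work are solid. World frame = base frame: x ahead of the robot, y to its left, z up, the work surface at z = 0. Lengths are in m, angles in rad, forces in N, time in s.
With the tool pointing down it reaches from about 0.425 to 0.925 m from the base axis. Payload 6.8 kg.
Tool frame: the origin (TCP) lies between the finger pads; the fingertips stand 17 mm ahead of it and the grasp point (between the pads) lies 2 mm behind it; z points along the fingers, y is the direction in which the jaws open and shut (so a half turn about z gives the same grasp; the last joint's range is limited). The gripper opens to 85 mm and grips with 20 to 120 N. Pads are 22 mm wide; open, the fingers measure 114 mm over their backs; the gripper's body (76 mm by 85 mm) begins 54 mm behind the grasp point. The pads swing forward as they close: fully open they stand 13 mm farther back than shut.
Start: joints at [-1.217, 0.477, 0.022, 1.555, -0.011, 1.109, -0.083], TCP at [0.301, 0.604, 0.248] pointing down, gripper open.
Joint ranges: [-2.96, 2.96], [-0.34, 2.1], [-1.41, 1.46], [0.24, 2.44], [-1.37, 4.51], [0.17, 1.92], [-2.96, 2.96]. Speed limits (rad/s): [2.39, 2.39, 3.14, 3.14, 3.14, 3.14, 3.14].

## Interface

Orientations are given as a unit quaternion [w, x, y, z].
In Python, from station import bot gives the robot as it stands. The module is installed in compiled form; this text tells all that it offers.
- The arm moves only by the tool carry_out, never from a script. Its argument "moves" is a list of rows, each a list of 3 entries, a list of its own where there are three numbers: the turn, a rotation vector about the tool's x, y, z in degrees, then the shift along the tool's x, y, z in cm, then the finger opening in cm, from 0 to 8.54. A call has 1 to 5 rows; each row is the pose to reach, as a shift and turn from the pose commanded when the call began, along the tool's axes at that moment; what a row does not reach only later rows make up. A row lasts 1/8 s, in which the tool goes at most 62.5 mm and 10.7 degrees, less where a joint would pass 70% of its speed; a pose out of reach is approached as far as the arm can. A call with a gripper value outside its range is refused whole. The fingers move at their own pace and stop on an object; "newtons" is the grip in N (left out, the last holds). Time passes only in rows, so rows that repeat a pose let the fingers close. It gives the time, the measured TCP pose, the force and the opening at its end, in the units of the state.
- bot.get_obs(): the state, without advancing time (a new reading comes with each control period).
- bot.read_camera(name): name is "side" or "top"; returns the picture (420x560x3 uint8, red, green, blue); there is no depth.
- bot.camera_info(name): a dict with "vertical_fov" (degrees; the focal length in pixels is half the picture's height over the tangent of half this angle, whatever the lens; pixels are square), "cx", "cy" (the principal point, pixels), "position" and "attitude" of the camera in the world. Camera axes: x right, y up, looking along -z (the intrinsics and any distortion apply to the point x, -y, -z); pixel columns grow to the right and rows downward; lengths in m; the calibration is good to about 2 mm. A picture is of the moment at which its call begins. camera_info takes no time and is no camera call.
- bot.hand_in(): hands the job in, once; it reports no verdict.
Trained networks look in the newest picture that a camera, given by its name, has taken for a name from the list of things; names that differ only in an ending like _2 or _b are one class to them, and where a whole thing is asked for, a point or a joint stands for the part that bears it (a point fixed in the world has none). Each returns a list of dicts, best first, with "score" (0 to 1); they miss things now and then, are a little off and sometimes report something else, mostly with a low value. They report only what shows in the picture. A call takes as long as a camera call.
- bot.silhouettes(label, camera): "region" (420x560 bool, what is visible of it) and "location" ([column, row] in pixels, amid what is visible of it).
The state is a dict: "t": time; "q": joint angles; "joint_vel": joint speeds; "joint_torque": joint torques, N m; "eef_pos": TCP position; "tool_rot": TCP orientation; "contact_force": force on the tool from outside, world axes, zero at the start; "torque": the same for the moment, N m; "gripper_width": opening from 0.0 (shut) to 1.0 (fully open).
Only numpy, scipy, OpenCV 4.12 (cv2) and the standard library are available. Lean on these libraries where they do the work, as an engineer would, in place of code of your own. Each camera call takes 0.05 s, during which the arm holds its last target. There are 200 camera calls.

## Task

Lift the scoop off its stand and, from close above the sieve, shake its seven white ceramic blocks straight on to the mesh, evenly: in one layer, with at least one block well clear of the support cross in each of the four quarters between its arms, and none spilled on the bench. Then stand the empty scoop upright again with its tapered stub fully home in the stand's socket and let go; do not touch the blocks with the gripper, and leave the vials and the rubber bulb where they are.

Things in the scene. Friction and masses are not known exactly. Their poses are not given: they have to be found in the camera images.
- sieve_mesh (a point): Centre of the top of the mesh of a round steel test sieve (202 mm outside, 195 mm inside the rim) fixed on its receiver. Mesh top 40 mm above the worktop, rim 22 mm higher. A flat support cross (strips 6 mm wide, flush, blocks may lie on it) runs along this point's x and y and parts the mesh into quarters. The mesh is delicate: no block may fall on to it from over 100 mm. z up.
- socket (a point): Centre of the top face of a fixed dark steel turned stand: base 90 mm across, round column 50 mm across, top face 56 mm above the worktop. In it a tapered socket, 35.6 mm wide at the top, narrowing to 21.6 mm at 26 mm depth (30 mm deep in all). z is up.
- scoop_grip (a point): Centre of the grip of the steel shaker scoop (loose, about 0.24 kg, balanced below): black bar 90 mm long along scoop x (50 mm of it ahead, -x, of here), 14 mm thick along y, 26 mm high, free at its sides, top and front; an arm from the rear (+x) wall holds it. Scoop axes: -x to the open mouth, z up. Starts seated in the socket, level, seven blocks in its trough, 29 mm free under the bar, 17 mm from it down to the wall tops.
- scoop_foot (a point): Centre of the scoop's shoulder, on the axis of its tapered stub, 62 mm straight below the grip centre. The stub (34 mm wide at the shoulder, 20 mm at the tip, 26 mm long) points down from here. Fully home, the shoulder (46 mm across) lies on the stand's top face and this point coincides with socket; any yaw fits. Axes as scoop_grip.
- scoop_mouth (a point): Middle of the mouth edge of the trough's floor, 70 mm ahead (-x) of the stub's axis, 6 mm above the shoulder. Trough: open on top and here (no lip), 130 mm long, 48 mm wide inside, 40 at the mouth, walls 26 mm high, 14 at the mouth. Blocks slide by themselves when the floor slopes 26 to 36 degrees down to the mouth (friction varies); at less they creep down if it is shaken to and fro along x.
- block_0: White ceramic block 17 x 15 x 14 mm (x, y, z) with rounded edges, 10 g; origin at its centre. Starts on the trough's floor (number 1 of 7 from the mouth, in two staggered files). Shaken off 50 mm above the mesh, it mostly comes to rest 10 to 40 mm ahead of the mouth edge.
- block_1: White ceramic block 17 x 15 x 14 mm (x, y, z) with rounded edges, 10 g; origin at its centre. Starts on the trough's floor (number 2 of 7 from the mouth, in two staggered files). Shaken off 50 mm above the mesh, it mostly comes to rest 10 to 40 mm ahead of the mouth edge.
- block_2: White ceramic block 17 x 15 x 14 mm (x, y, z) with rounded edges, 10 g; origin at its centre. Starts on the trough's floor (number 3 of 7 from the mouth, in two staggered files). Shaken off 50 mm above the mesh, it mostly comes to rest 10 to 40 mm ahead of the mouth edge.
- block_3: White ceramic block 17 x 15 x 14 mm (x, y, z) with rounded edges, 10 g; origin at its centre. Starts on the trough's floor (number 4 of 7 from the mouth, in two staggered files). Shaken off 50 mm above the mesh, it mostly comes to rest 10 to 40 mm ahead of the mouth edge.
- block_4: White ceramic block 17 x 15 x 14 mm (x, y, z) with rounded edges, 10 g; origin at its centre. Starts on the trough's floor (number 5 of 7 from the mouth, in two staggered files). Shaken off 50 mm above the mesh, it mostly comes to rest 10 to 40 mm ahead of the mouth edge.
- block_5: White ceramic block 17 x 15 x 14 mm (x, y, z) with rounded edges, 10 g; origin at its centre. Starts on the trough's floor (number 6 of 7 from the mouth, in two staggered files). Shaken off 50 mm above the mesh, it mostly comes to rest 10 to 40 mm ahead of the mouth edge.
- block_6: White ceramic block 17 x 15 x 14 mm (x, y, z) with rounded edges, 10 g; origin at its centre. Starts on the trough's floor (number 7 of 7 from the mouth, in two staggered files). Shaken off 50 mm above the mesh, it mostly comes to rest 10 to 40 mm ahead of the mouth edge.
- vial_a: Small white screw-cap vial, blue cap, 27 mm across, 56 mm high, loose bystander; origin at the centre of its underside.
- vial_b: Small white screw-cap vial, white cap, 27 mm across, 52 mm high, loose bystander; origin at the centre of its underside.
- bulb: Teal rubber pipette bulb lying on the bench, 64 mm long, 25 mm thick, loose bystander; origin at the centre of its underside.

How it is judged:
On the way, in this order (a step that is already met when the one before it is completed fails the run):
1. the scoop is lifted out of its socket with all seven blocks still in it (z of scoop_foot in the frame of socket above 0.035 m and z of each of block_0, block_1, block_2, block_3, block_4, block_5, block_6 in the frame of scoop_foot above 0 m and distance between each of block_0, block_1, block_2, block_3, block_4, block_5, block_6 and scoop_foot below 0.09 m), for 0.1 s.
2. all seven blocks lie on the mesh in one layer, at least one well inside each quarter (horizontal distance between each of block_0, block_1, block_2, block_3, block_4, block_5, block_6 and sieve_mesh below 0.098 m and z of each of block_0, block_1, block_2, block_3, block_4, block_5, block_6 in the frame of sieve_mesh below 0.014 m and ((x of block_0 in the frame of sieve_mesh above 0.015 m and y of block_0 in the frame of sieve_mesh below -0.015 m) or (x of block_1 in the frame of sieve_mesh above 0.015 m and y of block_1 in the frame of sieve_mesh below -0.015 m) or (x of block_2 in the frame of sieve_mesh above 0.015 m and y of block_2 in the frame of sieve_mesh below -0.015 m) or (x of block_3 in the frame of sieve_mesh above 0.015 m and y of block_3 in the frame of sieve_mesh below -0.015 m) or (x of block_4 in the frame of sieve_mesh above 0.015 m and y of block_4 in the frame of sieve_mesh below -0.015 m) or (x of block_5 in the frame of sieve_mesh above 0.015 m and y of block_5 in the frame of sieve_mesh below -0.015 m) or (x of block_6 in the frame of sieve_mesh above 0.015 m and y of block_6 in the frame of sieve_mesh below -0.015 m)) and ((x of block_0 in the frame of sieve_mesh above 0.015 m and y of block_0 in the frame of sieve_mesh above 0.015 m) or (x of block_1 in the frame of sieve_mesh above 0.015 m and y of block_1 in the frame of sieve_mesh above 0.015 m) or (x of block_2 in the frame of sieve_mesh above 0.015 m and y of block_2 in the frame of sieve_mesh above 0.015 m) or (x of block_3 in the frame of sieve_mesh above 0.015 m and y of block_3 in the frame of sieve_mesh above 0.015 m) or (x of block_4 in the frame of sieve_mesh above 0.015 m and y of block_4 in the frame of sieve_mesh above 0.015 m) or (x of block_5 in the frame of sieve_mesh above 0.015 m and y of block_5 in the frame of sieve_mesh above 0.015 m) or (x of block_6 in the frame of sieve_mesh above 0.015 m and y of block_6 in the frame of sieve_mesh above 0.015 m)) and ((x of block_0 in the frame of sieve_mesh below -0.015 m and y of block_0 in the frame of sieve_mesh below -0.015 m) or (x of block_1 in the frame of sieve_mesh below -0.015 m and y of block_1 in the frame of sieve_mesh below -0.015 m) or (x of block_2 in the frame of sieve_mesh below -0.015 m and y of block_2 in the frame of sieve_mesh below -0.015 m) or (x of block_3 in the frame of sieve_mesh below -0.015 m and y of block_3 in the frame of sieve_mesh below -0.015 m) or (x of block_4 in the frame of sieve_mesh below -0.015 m and y of block_4 in the frame of sieve_mesh below -0.015 m) or (x of block_5 in the frame of sieve_mesh below -0.015 m and y of block_5 in the frame of sieve_mesh below -0.015 m) or (x of block_6 in the frame of sieve_mesh below -0.015 m and y of block_6 in the frame of sieve_mesh below -0.015 m)) and ((x of block_0 in the frame of sieve_mesh below -0.015 m and y of block_0 in the frame of sieve_mesh above 0.015 m) or (x of block_1 in the frame of sieve_mesh below -0.015 m and y of block_1 in the frame of sieve_mesh above 0.015 m) or (x of block_2 in the frame of sieve_mesh below -0.015 m and y of block_2 in the frame of sieve_mesh above 0.015 m) or (x of block_3 in the frame of sieve_mesh below -0.015 m and y of block_3 in the frame of sieve_mesh above 0.015 m) or (x of block_4 in the frame of sieve_mesh below -0.015 m and y of block_4 in the frame of sieve_mesh above 0.015 m) or (x of block_5 in the frame of sieve_mesh below -0.015 m and y of block_5 in the frame of sieve_mesh above 0.015 m) or (x of block_6 in the frame of sieve_mesh below -0.015 m and y of block_6 in the frame of sieve_mesh above 0.015 m))), for 0.2 s.
At the end, for the whole second after the job is handed in: All seven blocks lie on the mesh in one layer (centres under 14 mm above it), in each quarter at least one whose centre is over 15 mm from both bars of the cross; the empty scoop stands in the socket, its shoulder within 4 mm of the socket's top, upright within 0.06 rad (all of step 2 and distance between scoop_foot and socket below 0.004 m and angle between scoop_foot's own z axis and vertical below 0.06 rad); the robot touches nothing.
It fails at once if a block falls beside the sieve on to the bench (height (world z) of any of block_0, block_1, block_2, block_3, block_4, block_5, block_6 below 0.03 m).
It fails at once if a block is dropped from a height (reaches 1.5 m/s) (linear speed of any of block_0, block_1, block_2, block_3, block_4, block_5, block_6 above 1.5 m/s).
It fails at once if the gripper touches a block (contact force between the fingers and block_0 above 0.5 N or contact force between the fingers and block_1 above 0.5 N or contact force between the fingers and block_2 above 0.5 N or contact force between the fingers and block_3 above 0.5 N or contact force between the fingers and block_4 above 0.5 N or contact force between the fingers and block_5 above 0.5 N or contact force between the fingers and block_6 above 0.5 N).
It fails at once if a vial or the bulb is disturbed (moved 20 mm) (distance of any of vial_a, vial_b, bulb from where it was at the start of the episode above 0.02 m).
It also fails if it takes over 72 s, if anything falls off the work surface, if the arm or the gripper's body presses on something with over 40 N, if the wrist force passes 120 N, or if a joint passes its speed limit or range.

## Working session

There is one attempt and no reset: what is moved stays moved. The work goes in short steps, Python scripts to look and compute and a tool call to move; the robot and the scene stay as the last step left them, time stands still between calls to the robot, and variables do not carry over. Pictures are saved under pics/ and viewed, about 8 in all and at most 12, crops included, and the job is handed in when it is done.

Besides the shell and the picture viewer there is one more tool, called after ">>>" by a JSON object that holds its "name" and its "arguments". carry_out: Moves the arm, as the interface text tells. Its arguments: {"type":"object","properties":{"moves":{"type":"array"},"newtons":{"type":"number"}},"required":["moves"]}

```bash
mkdir -p pics; python3 - <<'E'
from station import bot
import cv2
for c in("top","side"):
    i=bot.camera_info(c);print(c,i)
    im=bot.read_camera(c);cv2.imwrite(f"pics/{c}0.png",im[:,:,::-1])
    for l in("sieve_mesh","socket","scoop_grip","block_0","vial_a","bulb"):
        try:
            for d in bot.silhouettes(l,c)[:8]:
                print(l,round(d["score"],2),d["location"],d["region"].sum())
        except Exception as e: print(l,e)
print(bot.get_obs())
E
```

```text
top {'vertical_fov': 48.12786680052075, 'cx': 282.6856697748624, 'cy': 210.3295575619848, 'position': array([0.39292326, 0.14726919, 0.91285266]), 'attitude': array([ 0.70797359,  0.07760604, -0.0776353 , -0.69765569])}
sieve_mesh 0.93 [208.5, 253.1] 9680
socket 0.78 [331.5, 237.8] 392
scoop_grip 0.55 [352.9, 229.9] 1878
block_0 0.6 [338.1, 220.1] 47
block_0 0.46 [344.2, 238.2] 104
block_0 0.46 [335.5, 204.7] 83
vial_a 0.82 [210.6, 161.0] 248
vial_a 0.75 [304.2, 300.4] 196
bulb 0.57 [272.4, 162.5] 231
side {'vertical_fov': 46.572891258122766, 'cx': 281.6215791413635, 'cy': 214.55394595236325, 'position': array([ 0.43754993, -0.5716438 ,  0.72268647]), 'attitude': array([ 0.90496305,  0.41474262, -0.03243967, -0.08932021])}
sieve_mesh 0.73 [259.3, 190.0] 3260
socket 0.81 [287.5, 292.7] 1208
scoop_grip 0.63 [289.3, 260.4] 2449
block_0 0.57 [279.8, 256.9] 88
block_0 0.45 [308.3, 257.6] 94
block_0 0.41 [295.8, 258.4] 103
vial_a 0.63 [318.7, 187.2] 239
vial_a 0.45 [212.2, 253.5] 99
bulb 0.56 [334.5, 227.0] 234
{'t': 0.7, 'q': array([-1.21711044,  0.47697428,  0.02241176,  1.55541454, -0.01149153,
        1.10929834, -0.08315735]), 'joint_vel': array([-0.00186455,  0.00044527, -0.00011126,  0.00169345,  0.00179699,
        0.00194878,  0.00099755]), 'joint_torque': array([-9.46251494e-04, -5.96160471e+01,  1.60518944e+00, -2.81498230e+01,
        1.23312027e-02,  1.60396175e-03, -5.25366161e-06]), 'eef_pos': array([0.3007527 , 0.60430719, 0.24831924]), 'tool_rot': array([1.98689263e-06, 2.28888373e-01, 9.73452676e-01, 1.70138600e-05]), 'contact_force': array([ 0.81983769, -0.22176891, -0.20520507]), 'torque': array([ 0.00604969, -0.04066773, -0.00883462]), 'gripper_width': 1.0044599592283185}
```

```bash
python3 - <<'E'
import cv2
a=cv2.imread("pics/top0.png")[120:330,150:430];b=cv2.imread("pics/side0.png")[120:330,150:430]
cv2.imwrite("pics/both.png",cv2.vconcat([cv2.resize(a,None,fx=1.4,fy=1.4,interpolation=3),cv2.resize(b,None,fx=1.4,fy=1.4,interpolation=3)]) if 0 else cv2.hconcat([cv2.resize(a,(400,300)),cv2.resize(b,(400,300))]))
cv2.imwrite("pics/top0c.png",cv2.resize(a,(800,600),interpolation=2))
cv2.imwrite("pics/side0c.png",cv2.resize(b,(800,600),interpolation=2))
E
```

```text
(no output)
```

View pics/top0c.png

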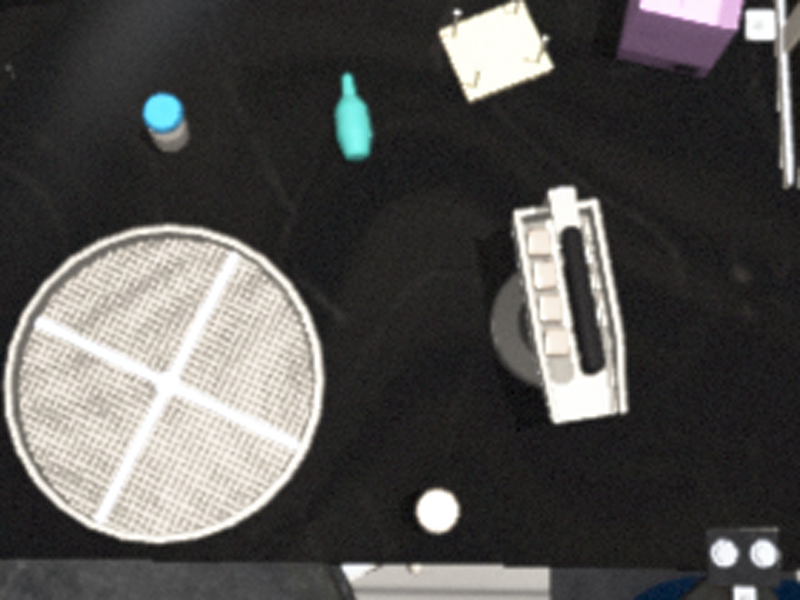

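View pics/side0c.png

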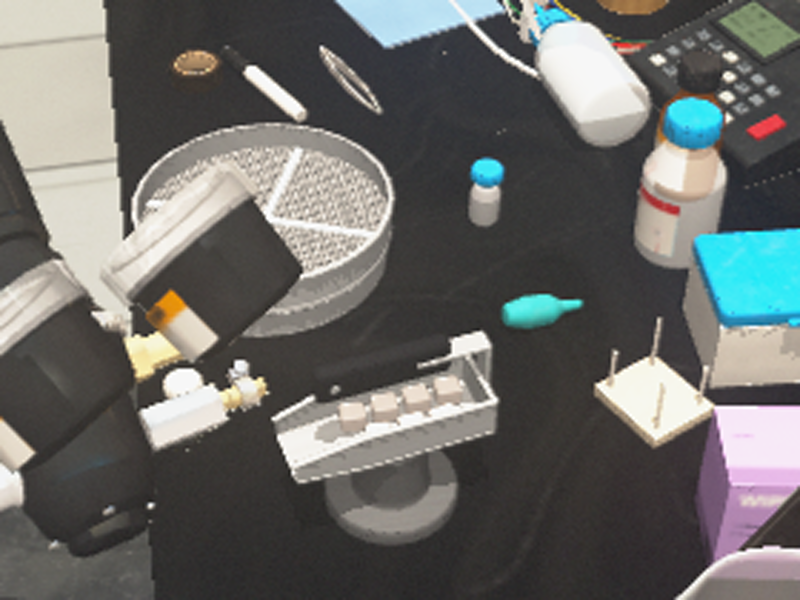

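```bash
cat > h.py <<'E'
from station import bot
import numpy as np, cv2
from scipy.spatial.transform import Rotation as R
from scipy.optimize import least_squares
I={c:bot.camera_info(c) for c in("top","side")}
def rot(q): return R.from_quat(np.r_[q[1:],q[0]])
def proj(P,c):
    i=I[c];f=210/np.tan(np.radians(i["vertical_fov"]/2))
    p=rot(i["attitude"]).inv().apply(np.atleast_2d(P)-i["position"])
    return np.c_[i["cx"]+f*p[:,0]/-p[:,2], i["cy"]-f*p[:,1]/-p[:,2]]
def back(uv,z,c):
    i=I[c];f=210/np.tan(np.radians(i["vertical_fov"]/2));u=np.atleast_2d(uv)
    d=rot(i["attitude"]).apply(np.c_[(u[:,0]-i["cx"])/f,-(u[:,1]-i["cy"])/f,-np.ones(len(u))])
    return i["position"]+d*((z-i["position"][2])/d[:,2])[:,None]
def crop(uv): return np.atleast_2d(uv)/2.857+[150,120]
E
python3 - <<'E'
from h import *
# sieve: rim ellipse from silhouette fit, cross
m=back(crop([[169,383],[235,257],[98,520],[38,320],[300,445]]),.04,"top");print(m.round(4))
d=m[1]-m[2];e=m[3]-m[4];print("cross ang",np.degrees(np.arctan2(d[1],d[0])),np.degrees(np.arctan2(e[1],e[0])))
print("side ctr",back(crop([[270,218]]),.04,"side"))
P=np.array([[-50,0,75],[-70,22,20],[-70,-22,20],[62,26,32],[62,-26,32]])/1e3
U=crop([[596,368],[551,420],[626,410],[514,212],[599,202]])
def pts(v,Q=P): return R.from_euler("z",v[2]).apply(Q)+[v[0],v[1],.056]
r=least_squares(lambda v:(proj(pts(v),"top")-U).ravel(),[.4,.02,0]);print(r.x,np.degrees(r.x[2]),r.fun.reshape(-1,2).round(1))
np.save("scoop.npy",r.x)
Q=np.array([[-50,0,75],[40,0,75],[-70,22,20],[-70,-22,20],[62,26,32],[62,-26,32],[-70,-22,4],[-50,-7,49],[40,-7,49],[0,0,62]])/1e3
L=[]
for c in("top","side"):
    im=cv2.resize(cv2.imread(f"pics/{c}0.png")[160:330,230:370],None,fx=2.857,fy=2.857,interpolation=2)
    for k,(u,v) in enumerate(proj(pts(r.x,Q),c)):
        cv2.circle(im,(int((u-230)*2.857),int((v-160)*2.857)),2,(0,0,255),-1)
    L.append(im)
cv2.imwrite("pics/ov.png",cv2.hconcat(L))
for l in("vial_a","bulb"):
    for d in bot.silhouettes(l,"top"): print(l,back([d["location"]],.03,"top"))
print("grip",pts(r.x,Q[-1:]))
E
```

```text
[[0.5026 0.2844 0.04  ]
 [0.5874 0.2446 0.04  ]
 [0.4143 0.3254 0.04  ]
 [0.543  0.3727 0.04  ]
 [0.4637 0.1979 0.04  ]]
cross ang -25.028424989867148 65.60231610414417
side ctr [[0.50659123 0.28458981 0.04      ]]
[0.55152085 0.02738183 0.14717631] 8.43258122731748 [[ 0.3  1. ]
 [ 0.8 -0.3]
 [-1.1 -0.1]
 [ 0.7 -0.2]
 [-0.7 -0.4]]
vial_a [[0.68775953 0.29207731 0.03      ]]
vial_a [[0.42066486 0.10652517 0.03      ]]
bulb [[0.68649365 0.17032439 0.03      ]]
grip [[0.55152085 0.02738183 0.118     ]]
```

View pics/ov.png

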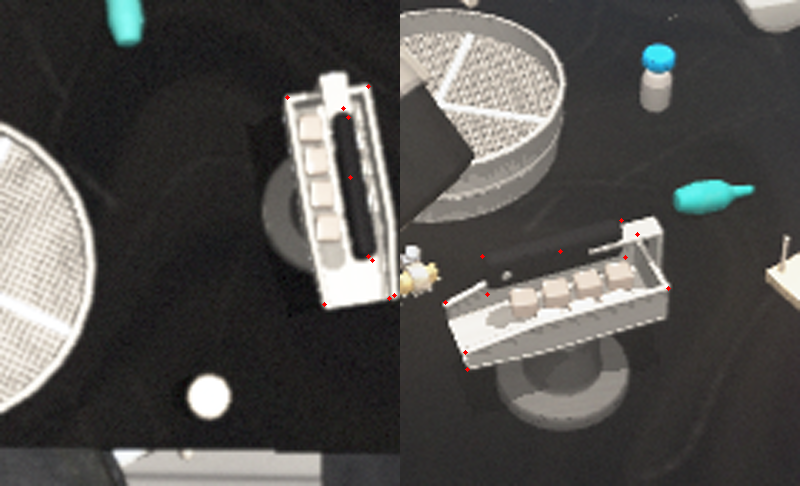

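>>> {"name": "carry_out", "arguments": {"moves": [[[0,0,10.5],[-4.6,-3.9,0],8.5],[[0,0,21],[-9.2,-7.8,0],8.5],[[0,0,31.5],[-13.8,-11.6,0],8.5],[[0,0,42],[-18.4,-15.5,0],8.5],[[0,0,52],[-23,-19.4,0],8.5]], "newtons": 80}}

```text
t: 1.42
eef_pos: [0.4209, 0.3264, 0.2486]
tool_rot: [-0.0, 0.635, 0.773, 0.0]
contact_force: [0.3, 0.0, 0.0]
gripper_width: 0.992
```

```bash
cat >> h.py <<'E'
# tool orientation: tool x = scoop +x at yaw (deg), tilt = mouth-down degrees
def tori(yaw,tilt=0):
    return R.from_euler("z",yaw,degrees=True)*R.from_euler("y",-tilt,degrees=True)*R.from_euler("x",180,degrees=True)
def go(pos,yaw,tilt=0):
    o=bot.get_obs();r0=rot(o["tool_rot"])
    print("t",round(o["t"],2),"at",o["eef_pos"].round(4),"F",np.round(o["contact_force"],1),"w",round(float(o["gripper_width"]),3),"q",o["q"].round(2))
    print("turn",np.degrees((r0.inv()*tori(yaw,tilt)).as_rotvec()).round(1),"shift cm",(r0.inv().apply(np.array(pos)-o["eef_pos"])*100).round(2))
E
python3 -c "
from h import *
go([.5515,.0274,.2],8.4)"
```

```text
t 1.43 at [0.4209 0.3264 0.2486] F [0.3 0.  0. ] w 0.992 q [-1.02  0.24  0.28  1.91 -0.08  1.   -0.5 ]
turn [ 0.  -0.1 92.8] shift cm [-31.87   7.     4.85]
```

>>> {"name": "carry_out", "arguments": {"moves": [[[0,0,10.5],[-4,0.9,0],8.5],[[0,0,21],[-8,1.8,0],8.5],[[0,0,31.5],[-12,2.7,0],8.5],[[0,0,42],[-17,3.7,0],8.5],[[0,0,52],[-22,4.8,0],8.5]]}}

```text
t: 2.05
eef_pos: [0.5118, 0.121, 0.2487]
tool_rot: [-0.0, 0.909, 0.417, 0.0]
contact_force: [0.8, 0.4, 0.3]
gripper_width: 0.989
```

```bash
python3 -c "
from h import *
go([.5515,.0274,.2],8.4)"
```

```text
t 2.05 at [0.5118 0.121  0.2487] F [0.8 0.4 0.3] w 0.989 q [-0.81  0.25  0.55  1.94 -0.15  0.99 -0.9 ]
turn [-0.  -0.1 40.8] shift cm [-4.5   9.12  4.86]
```

>>> {"name": "carry_out", "arguments": {"moves": [[[0,0,10.5],[-1.2,2.3,1],8.5],[[0,0,21],[-2.3,4.6,2],8.5],[[0,0,31.5],[-3.4,6.8,3],8.5],[[0,0,40.8],[-4.5,9.1,4],8.5],[[0,0,40.8],[-4.5,9.1,4.8],8.5]]}}

```text
t: 2.68
eef_pos: [0.5517, 0.027, 0.2001]
tool_rot: [0.001, 0.997, 0.075, 0.0]
contact_force: [-0.8, 0.2, -0.6]
gripper_width: 0.998
```

```bash
python3 - <<'E'
from h import *
go([.5515,.0274,.116],8.4)
L=[]
for c in("top","side"):
    im=bot.read_camera(c)[:,:,::-1]; L.append(cv2.resize(im[150:330,200:400],None,fx=2,fy=2,interpolation=2))
cv2.imwrite("pics/pre.png",cv2.hconcat(L))
E
```

```text
t 2.67 at [0.5517 0.027  0.2001] F [-0.8  0.2 -0.6] w 0.998 q [-0.71  0.39  0.7   1.94 -0.31  0.92 -1.28]
turn [ 0.1 -0.   0.2] shift cm [-0.02 -0.06  8.41]
```

View pics/pre.png

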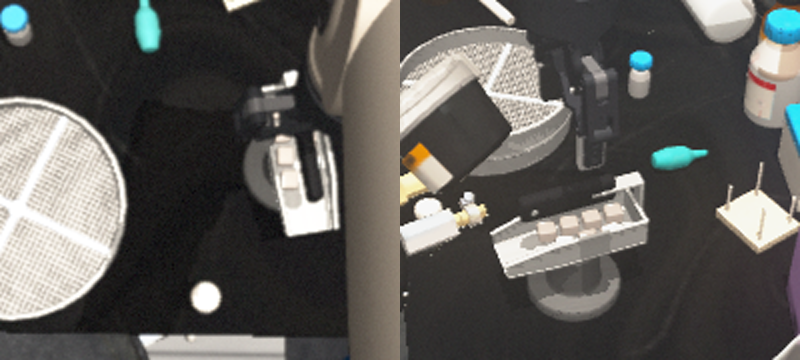

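>>> {"name": "carry_out", "arguments": {"moves": [[[0,0,0],[0,0,3.5],8.5],[[0,0,0],[0,0,6.5],8.5],[[0,0,0],[0,0,8.4],8.5],[[0,0,0],[0,0,8.4],8.5],[[0,0,0],[0,0,8.4],4]]}}

```text
t: 3.4
eef_pos: [0.552, 0.0291, 0.1173]
tool_rot: [-0.0, 0.997, 0.076, 0.001]
contact_force: [0.6, 0.1, 0.3]
gripper_width: 0.812
```

>>> {"name": "carry_out", "arguments": {"moves": [[[0,0,0],[0,0,0],1],[[0,0,0],[0,0,0],1],[[0,0,0],[0,0,0],1],[[0,0,0],[0,0,0],1],[[0,0,0],[0,0,0],1]], "newtons": 80}}

```text
t: 4.03
eef_pos: [0.5517, 0.0291, 0.1168]
tool_rot: [-0.0, 0.997, 0.076, 0.0]
contact_force: [-1.2, 1.6, 5.4]
gripper_width: 0.153
```

>>> {"name": "carry_out", "arguments": {"moves": [[[0,0,0],[0,0,-1],1],[[0,0,0],[0,0,-3],1],[[0,0,0],[0,0,-5.5],1],[[0,0,0],[0,0,-8],1],[[0,0,0],[0,0,-9],1]]}}

```text
t: 4.65
eef_pos: [0.5516, 0.0288, 0.2075]
tool_rot: [-0.0, 0.997, 0.076, 0.001]
contact_force: [-0.5, -0.1, -2.8]
gripper_width: 0.154
```

```bash
python3 - <<'E'
from h import *
# safe carry pose: mouth at sieve centre-ish: grip positions
a=np.radians(290);d=np.array([np.cos(a),np.sin(a),0])
c=np.array([.504,.2845,0])
print(c-d*.10)
go(np.r_[(c-d*.10)[:2],.206],110)
im=bot.read_camera("side")[:,:,::-1]; cv2.imwrite("pics/lift.png",cv2.resize(im[100:330,150:430],None,fx=2,fy=2,interpolation=2))
E
```

```text
[0.46979799 0.37846926 0.        ]
t 4.65 at [0.5516 0.0288 0.2075] F [-0.5 -0.1 -2.8] w 0.154 q [-0.72  0.38  0.7   1.93 -0.31  0.94 -1.28]
turn [ 1.000e-01 -1.000e-01 -1.013e+02] shift cm [ -2.78 -35.8    0.15]
```

View pics/lift.png

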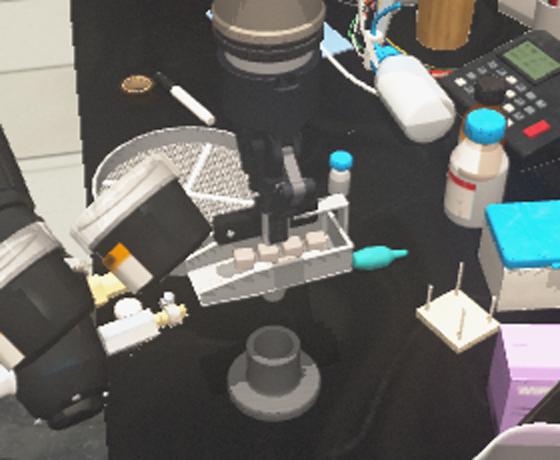

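>>> {"name": "carry_out", "arguments": {"moves": [[[0,0,-5],[-0.1,-1.5,0],1],[[0,0,-12],[-0.3,-4,0],1],[[0,0,-19],[-0.5,-6.7,0],1],[[0,0,-26.5],[-0.7,-9.3,0],1],[[0,0,-34],[-0.9,-12,0],1]]}}

```text
t: 5.32
eef_pos: [0.5232, 0.1467, 0.2052]
tool_rot: [0.0, 0.93, 0.366, -0.001]
contact_force: [-0.0, 0.1, -2.4]
gripper_width: 0.155
```

>>> {"name": "carry_out", "arguments": {"moves": [[[0,0,-7],[1.2,-2.1,0],1],[[0,0,-14],[2.4,-4.2,0],1],[[0,0,-21],[3.6,-6.3,0],1],[[0,0,-28],[4.8,-8.4,0],1],[[0,0,-34],[5.9,-10.4,0],1]]}}

```text
t: 5.95
eef_pos: [0.496, 0.263, 0.2051]
tool_rot: [-0.0, 0.783, 0.622, -0.001]
contact_force: [0.4, 0.6, -3.7]
gripper_width: 0.146
```

>>> {"name": "carry_out", "arguments": {"moves": [[[0,0,-7],[2.3,-1.2,0],1],[[0,0,-14],[4.6,-2.3,0],1],[[0,0,-21],[6.9,-3.4,0],1],[[0,0,-28],[9,-4.5,0],1],[[0,0,-33.3],[10.6,-5.3,0],1]]}}

```text
t: 6.58
eef_pos: [0.4685, 0.3786, 0.2049]
tool_rot: [-0.0, 0.572, 0.821, -0.001]
contact_force: [-0.1, 0.2, -2.7]
gripper_width: 0.145
```

```bash
python3 - <<'E'
from h import *
cat=0
# mouth in tool frame: scoop grip frame (-.07,0,-.056); grasp 2mm behind TCP
def tcp(mouth,yaw,tilt):  # tcp position for mouth at position
    Rs=tori(yaw,tilt)*R.from_euler("x",180,degrees=True)
    return np.array(mouth)-Rs.apply([-.070,0,-.0545])
a=np.radians(290);d=np.array([np.cos(a),np.sin(a),0]);c=np.array([.504,.2845,0])
for n,m in(("near",c+d*.03),("far",c-d*.08)):
    p=tcp(m+[0,0,.095],110,18);print(n,p);go(p,110,18)
im=bot.read_camera("side")[:,:,::-1]; cv2.imwrite("pics/over.png",cv2.resize(im[60:300,110:400],None,fx=2,fy=2,interpolation=2))
E
```

```text
near [0.49725108 0.30304251 0.16846377]
t 6.58 at [0.4685 0.3786 0.2049] F [-0.1  0.2 -2.7] w 0.145 q [-0.94  0.41  0.21  1.79 -0.1   0.96 -0.34]
turn [-0.2 18.   0.3] shift cm [-8.08  0.09  3.64]
far [0.45962886 0.4064087  0.16846377]
t 6.58 at [0.4685 0.3786 0.2049] F [-0.1  0.2 -2.7] w 0.145 q [-0.94  0.41  0.21  1.79 -0.1   0.96 -0.34]
turn [-0.2 18.   0.3] shift cm [2.92 0.14 3.64]
```

View pics/over.png

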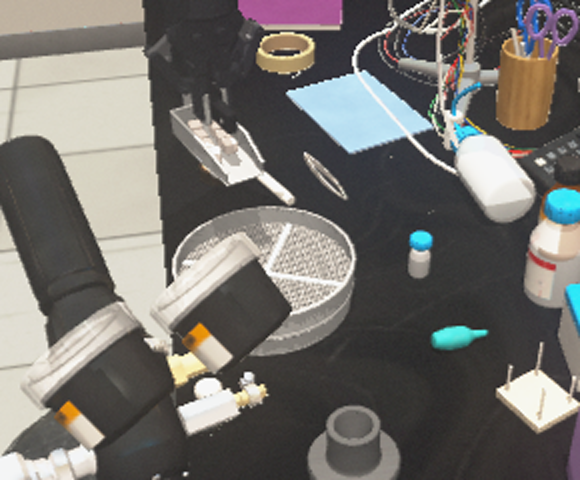

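>>> {"name": "carry_out", "arguments": {"moves": [[[0,5,0],[0.8,0,1],1],[[0,10,0],[1.6,0,2],1],[[0,15,0],[2.4,0,3],1],[[0,18,0],[2.9,0.1,3.6],1],[[0,18,0],[2.9,0.1,3.6],1]]}}

```text
t: 7.25
eef_pos: [0.4606, 0.4032, 0.1685]
tool_rot: [-0.128, 0.568, 0.808, 0.088]
contact_force: [-0.4, -0.8, -3.3]
gripper_width: 0.151
```

>>> {"name": "carry_out", "arguments": {"moves": [[[0,0,0],[1,0,0],1],[[0,0,0],[-0.5,0,0],1],[[0,0,0],[1,0,0],1],[[0,0,0],[-0.5,0,0],1],[[0,0,0],[0,0,0],1]]}}

```text
t: 7.88
eef_pos: [0.4613, 0.4039, 0.1699]
tool_rot: [-0.128, 0.567, 0.809, 0.089]
contact_force: [0.6, -0.2, -2.9]
gripper_width: 0.155
```

```bash
cat >> h.py <<'E'
C=np.array([.504,.2845,.0]);CA=np.radians(-24.7)
def look(yaw=110,tilt=18,save=None,mount=True):
    """side view: block detections -> mesh coords (cross frame, mm) if not in the scoop"""
    o=bot.get_obs();T=rot(o["tool_rot"]);S=T*R.from_euler("x",180,degrees=True)
    m=o["eef_pos"]+S.apply([-.07,0,-.0545])
    D=m-C;print("t",round(o["t"],2),"tcp",o["eef_pos"].round(4),"mouth z over mesh",round(m[2]-.04,3),"tilt",np.degrees(np.arcsin(S.as_matrix()[2,0])).round(1),"mouth px",proj(m,"side").round(0))
    i=bot.read_camera("side")
    if save: cv2.imwrite(f"pics/{save}.png",cv2.resize(i[60:300,110:400,::-1],None,fx=2.7,fy=2.5,interpolation=2))
    for d in bot.silhouettes("block_0","side"):
        w=back([d["location"]],.047,"side")[0]-C; u,v=np.array([[np.cos(CA),np.sin(CA)],[-np.sin(CA),np.cos(CA)]])@w[:2]
        # position along the trough if on its floor (plane through m+7mm)
        n=S.apply([0,0,1]);i_=I["side"];f=210/np.tan(np.radians(i_["vertical_fov"]/2));p=d["location"]
        ray=rot(i_["attitude"]).apply([(p[0]-i_["cx"])/f,-(p[1]-i_["cy"])/f,-1]);q=i_["position"]+ray*(n@(m+n*.01-i_["position"])/(n@ray))
        s=S.inv().apply(q-m)*1000
        print(round(d["score"],2),np.round(p),d["region"].sum(),"mesh",round(u*1000),round(v*1000),"| scoop",s.round()[:2])
E
python3 -c "
from h import *
look(save='s1')"
```

```text
t 7.88 tcp [0.4613 0.4039 0.1699] mouth z over mesh 0.057 tilt 17.9 mouth px [[226. 159.]]
0.61 [212. 138.] 45 mesh -150 205 | scoop [61.  8.]
0.59 [207. 137.] 41 mesh -162 208 | scoop [68. 15.]
0.56 [222. 140.] 39 mesh -120 201 | scoop [ 46. -10.]
0.51 [222. 155.] 38 mesh -97 135 | scoop [6. 9.]
```

View pics/s1.png

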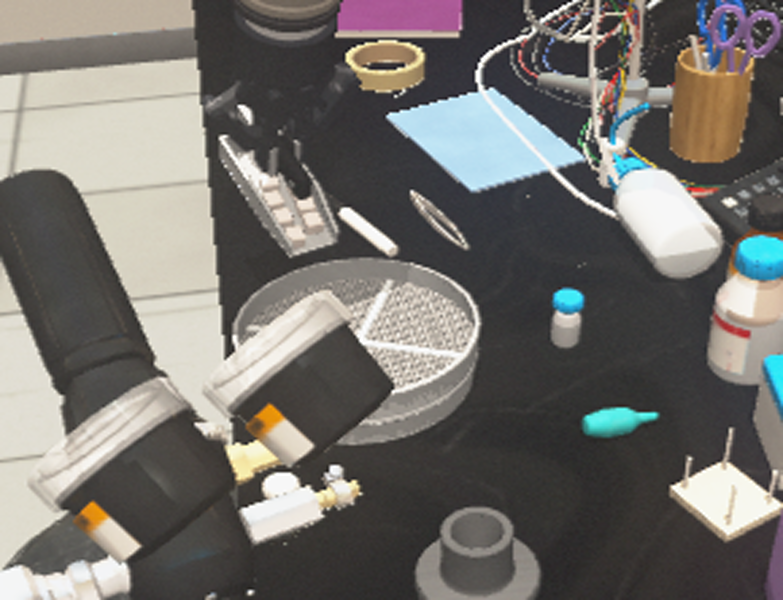

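>>> {"name": "carry_out", "arguments": {"moves": [[[0,0,0],[0.8,0,0],1],[[0,0,0],[0,0,0],1],[[0,0,0],[0,0,0],1]]}}

```text
t: 8.35
eef_pos: [0.461, 0.4044, 0.17]
tool_rot: [-0.128, 0.567, 0.809, 0.089]
contact_force: [0.3, -0.8, -2.1]
gripper_width: 0.151
```

```bash
python3 -c "
from h import *
look()"
```

```text
t 8.35 tcp [0.461  0.4044 0.17  ] mouth z over mesh 0.057 tilt 18.0 mouth px [[226. 159.]]
0.52 [225. 149.] 53 mesh -99 164 | scoop [19. -6.]
0.52 [210. 139.] 41 mesh -152 200 | scoop [60. 13.]
0.5 [222. 158.] 34 mesh -93 125 | scoop [-2. 11.]
0.41 [222. 141.] 54 mesh -117 198 | scoop [ 43. -11.]
```

>>> {"name": "carry_out", "arguments": {"moves": [[[0,0,0],[0.8,0,0],1],[[0,0,0],[0,0,0],1],[[0,0,0],[0,0,0],1]]}}

```text
t: 8.82
eef_pos: [0.461, 0.4045, 0.1699]
tool_rot: [-0.128, 0.567, 0.809, 0.089]
contact_force: [0.2, 0.1, -3.4]
gripper_width: 0.15
```

```bash
python3 -c "
from h import *
look()"
```

```text
t 8.82 tcp [0.461  0.4045 0.1699] mouth z over mesh 0.057 tilt 18.0 mouth px [[226. 159.]]
0.64 [216. 147.] 33 mesh -125 170 | scoop [34. 10.]
0.63 [213. 139.] 35 mesh -144 202 | scoop [57.  5.]
0.55 [225. 143.] 32 mesh -106 189 | scoop [ 34. -14.]
0.38 [226. 151.] 48 mesh -94 155 | scoop [13. -4.]
0.36 [209. 139.] 42 mesh -154 200 | scoop [60. 14.]
```

```bash
cat >> h.py <<'E'
def both(name):
    s=bot.read_camera("side")[120:260,180:320,::-1];t=bot.read_camera("top")[165:320,145:300,::-1]
    cv2.imwrite(f"pics/{name}.png",cv2.hconcat([cv2.resize(s,(400,400),interpolation=2),cv2.resize(t,(400,400),interpolation=2)]))
    for c in("side","top"):
        for d in bot.silhouettes("block_0",c):
            w=back([d["location"]],.047,c)[0]-C;u,v=np.array([[np.cos(CA),np.sin(CA)],[-np.sin(CA),np.cos(CA)]])@w[:2]*1000
            if np.hypot(u,v)<105: print(c,round(d["score"],2),np.round(d["location"]),"mesh",round(u),round(v))
E
python3 -c "
from h import *
both('b1')"
```

```text
(no output)
```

View pics/b1.png

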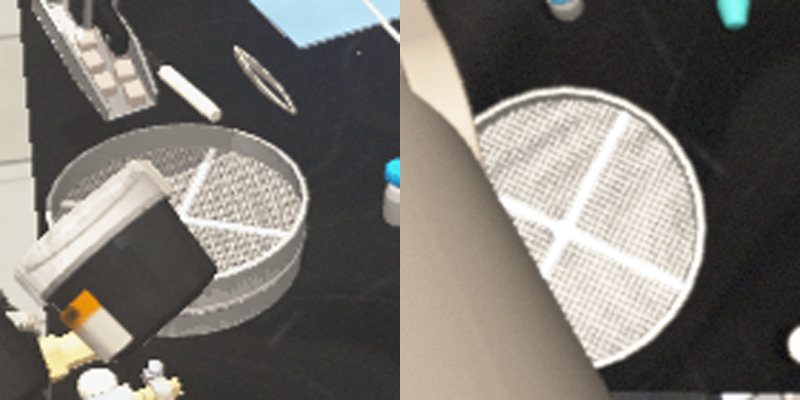

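```bash
python3 -c "
from h import *
a=np.radians(290);d=np.array([np.cos(a),np.sin(a),0])
for r in(-.08,-.07,-.055,-.04,-.02,0): 
  P=C+d*r+[0,0,.047];print(r,((proj(P,'side')-[180,120])*2.857).round(),((proj(P,'top')-[145,165])*400/155).round()+[400,0])
im=cv2.imread('pics/b1.png')[100:300,30:330];cv2.imwrite('pics/b1z.png',cv2.resize(im,None,fx=2.5,fy=2.5,interpolation=2))
"
```

```text
-0.08 [[135. 160.]] [[457. 263.]]
-0.07 [[141. 166.]] [[470. 259.]]
-0.055 [[149. 176.]] [[490. 252.]]
-0.04 [[157. 185.]] [[510. 245.]]
-0.02 [[169. 198.]] [[537. 236.]]
0 [[180. 211.]] [[564. 227.]]
```

View pics/b1z.png

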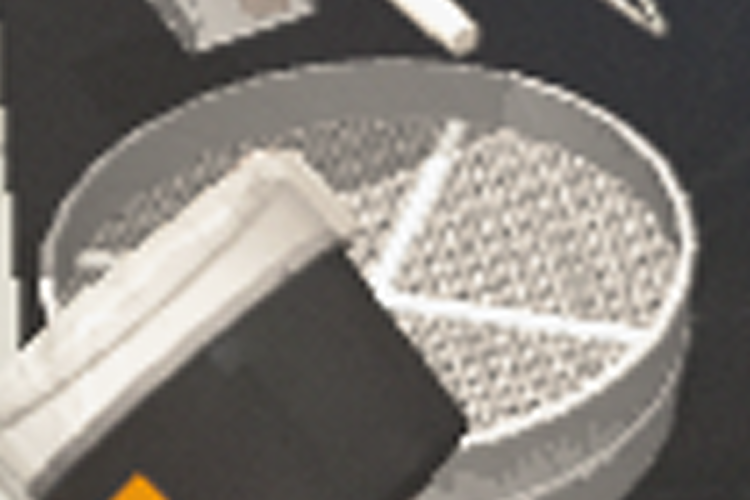

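>>> {"name": "carry_out", "arguments": {"moves": [[[0,0,0],[-0.3,0.8,0],1],[[0,0,0],[-0.9,2,0],1],[[0,0,0],[-1.7,3.5,-0.1],1],[[0,0,0],[-2.6,4.8,-0.2],1],[[0,0,0],[-3.5,5.5,-0.3],1]]}}

```text
t: 9.75
eef_pos: [0.5256, 0.3915, 0.162]
tool_rot: [-0.128, 0.567, 0.809, 0.09]
contact_force: [-0.3, 0.1, -3.0]
gripper_width: 0.151
```

>>> {"name": "carry_out", "arguments": {"moves": [[[0,0,0],[-0.8,0,-0.1],1],[[0,0,0],[-1.4,0,-0.2],1],[[0,0,0],[-1.8,0,-0.2],1],[[0,0,0],[-2.1,0,-0.3],1],[[0,0,0],[-2.1,0,-0.3],1]]}}

```text
t: 10.38
eef_pos: [0.5312, 0.3725, 0.1588]
tool_rot: [-0.128, 0.566, 0.809, 0.09]
contact_force: [-0.2, -1.1, -2.6]
gripper_width: 0.151
```

```bash
python3 -c "
from h import *
look();both('b2')"
```

```text
t 10.38 tcp [0.5312 0.3725 0.1588] mouth z over mesh 0.045 tilt 18.0 mouth px [[259. 167.]]
0.61 [249. 151.] 36 mesh -36 167 | scoop [43.  4.]
0.57 [265. 185.] 37 mesh 39 42 | scoop [-57.  17.]
0.57 [249. 157.] 16 mesh -28 142 | scoop [26. 12.]
0.48 [256. 155.] 60 mesh -13 154 | scoop [25. -6.]
0.45 [244. 148.] 41 mesh -53 177 | scoop [55. 11.]
side 0.67 [258. 191.] mesh 30 18
side 0.44 [267. 185.] mesh 42 44
```

View pics/b2.png

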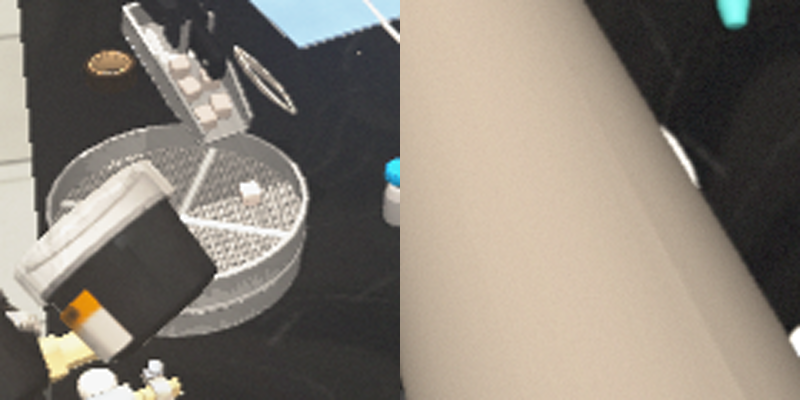

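>>> {"name": "carry_out", "arguments": {"moves": [[[0,-6,0],[0,0,0],1],[[0,-12,0],[0,-0.8,0],1],[[0,-12,0],[-0.7,-2,-0.2],1],[[0,-12,0],[-1.6,-3.2,-0.5],1],[[0,-12,0],[-2.5,-4.4,-0.8],1]]}}

```text
t: 11.3
eef_pos: [0.4989, 0.3299, 0.1585]
tool_rot: [-0.043, 0.574, 0.817, 0.03]
contact_force: [-0.0, 0.1, -3.9]
gripper_width: 0.15
```

```bash
cat >> h.py <<'E'
def aim(md,ml,h=.045,tilt=18,yaw=110):
    "mouth at C + md*d + ml*dir20 (m), h above mesh"
    a=np.radians(290);d=np.array([np.cos(a),np.sin(a),0]);l=np.array([np.cos(a+np.pi/2),np.sin(a+np.pi/2),0])
    S=tori(yaw,tilt)*R.from_euler("x",180,degrees=True)
    go(C+d*md+l*ml+[0,0,.04+h]-S.apply([-.07,0,-.0545]),yaw,tilt)
E
python3 -c "
from h import *
look();aim(.03,0)"
```

```text
t 11.3 tcp [0.4989 0.3299 0.1585] mouth z over mesh 0.057 tilt 6.0 mouth px [[250. 179.]]
0.64 [239. 164.] 66 mesh -44 108 | scoop [44.  5.]
0.55 [252. 167.] 47 mesh -9 103 | scoop [ 21. -17.]
0.5 [232. 163.] 54 mesh -63 109 | scoop [55. 17.]
0.43 [243. 172.] 63 mesh -25 80 | scoop [17.  8.]
0.42 [266. 186.] 59 mesh 43 41 | scoop [-45. -15.]
0.41 [243. 161.] 67 mesh -40 123 | scoop [50. -8.]
t 11.4 at [0.4987 0.3291 0.1585] F [ 0.2 -0.4 -2.3] w 0.152 q [-0.78  0.45  0.19  1.86 -0.24  0.84 -0.1 ]
turn [-0.  12.  -0.2] shift cm [-2.39 -1.02 -0.24]
```

>>> {"name": "carry_out", "arguments": {"moves": [[[0,0,0],[-0.8,-0.4,-0.1],1],[[0,0,0],[-1.6,-0.8,-0.2],1],[[0,0,0],[-2.2,-1,-0.2],1],[[0,6,0],[-2.4,-1,-0.2],1],[[0,12,0],[-2.4,-1,-0.2],1]]}}

```text
t: 12.02
eef_pos: [0.498, 0.307, 0.1583]
tool_rot: [-0.129, 0.566, 0.809, 0.091]
contact_force: [-0.7, 0.2, -2.5]
gripper_width: 0.152
```

>>> {"name": "carry_out", "arguments": {"moves": [[[0,0,0],[0.8,0,0],1],[[0,0,0],[0,0,0],1],[[0,0,0],[0,0,0],1]]}}

```text
t: 12.4
eef_pos: [0.4975, 0.3072, 0.158]
tool_rot: [-0.128, 0.566, 0.81, 0.089]
contact_force: [-0.9, 0.1, -2.4]
gripper_width: 0.15
```

```bash
python3 -c "
from h import *
look();aim(.03,0)"
```

```text
t 12.4 tcp [0.4975 0.3072 0.158 ] mouth z over mesh 0.045 tilt 17.9 mouth px [[248. 187.]]
0.62 [253. 195.] 47 mesh 24 0 | scoop [-31.   5.]
0.54 [267. 186.] 61 mesh 45 39 | scoop [-22. -33.]
0.54 [238. 176.] 69 mesh -32 64 | scoop [28. 11.]
t 12.5 at [0.4973 0.3076 0.1581] F [ 0.9  0.3 -3. ] w 0.153 q [-0.56  0.43  0.08  1.9  -0.48  0.82  0.19]
turn [-0.   0.   0.1] shift cm [-0.39 -0.16 -0.16]
```

```bash
python3 -c "
from h import *
look(save='s3')
im=cv2.imread('pics/s3.png')[150:450,200:500];cv2.imwrite('pics/s3z.png',cv2.resize(im,(600,600),interpolation=2))"
```

```text
t 12.5 tcp [0.4973 0.3076 0.1581] mouth z over mesh 0.045 tilt 18.0 mouth px [[248. 186.]]
0.45 [250. 197.] 67 mesh 17 -7 | scoop [-32.  15.]
0.37 [240. 176.] 76 mesh -27 65 | scoop [26.  6.]
```

View pics/s3z.png

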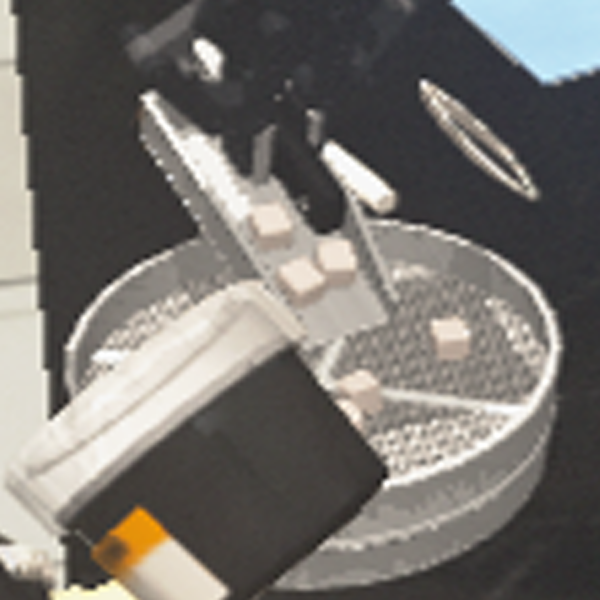

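>>> {"name": "carry_out", "arguments": {"moves": [[[0,-8,0],[0.2,0,-1],1],[[0,-16,0],[-0.6,0,-2.2],1],[[0,-22,0],[-2.3,0,-3.5],1],[[0,-22,0],[-4.7,0,-5],1],[[0,-22,0],[-7.3,0,-6.6],1]]}}

```text
t: 13.22
eef_pos: [0.5281, 0.2233, 0.1985]
tool_rot: [0.029, 0.572, 0.82, -0.02]
contact_force: [0.4, -0.1, -2.7]
gripper_width: 0.146
```

>>> {"name": "carry_out", "arguments": {"moves": [[[0,0,0],[-3.5,0,0],1],[[0,0,0],[-7,0,0],1],[[0,0,0],[-10.5,0,0],1],[[0,0,0],[-13.3,0,0],1],[[0,0,0],[-15,0,0],1]]}}

```text
t: 13.85
eef_pos: [0.5801, 0.0807, 0.209]
tool_rot: [0.029, 0.573, 0.818, -0.02]
contact_force: [0.6, 0.3, -2.8]
gripper_width: 0.151
```

```bash
python3 -c "
from h import *
look();both('b4')"
```

```text
t 13.85 tcp [0.5801 0.0807 0.209 ] mouth z over mesh 0.119 tilt -4.0 mouth px [[319. 232.]]
0.46 [316. 219.] 100 mesh 175 -47 | scoop [22. -9.]
0.42 [308. 224.] 87 mesh 161 -66 | scoop [19. 10.]
0.38 [298. 217.] 78 mesh 136 -49 | scoop [44. 13.]
side 0.47 [254. 196.] mesh 25 -2
top 0.65 [189. 269.] mesh -42 18
top 0.53 [222. 246.] mesh 23 -16
top 0.4 [200. 224.] mesh 42 40
```

View pics/b4.png

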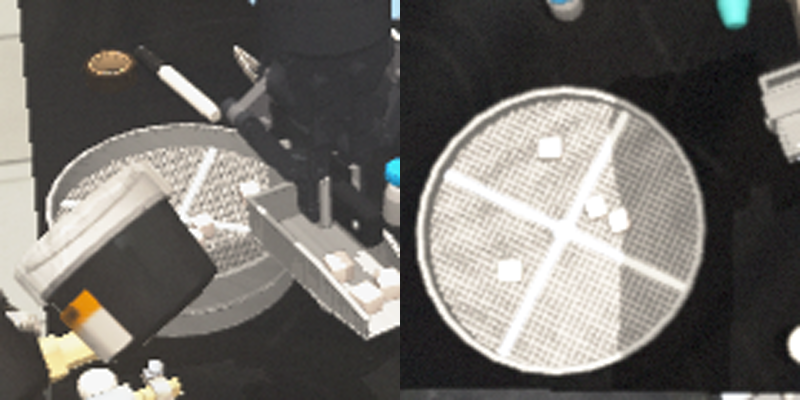

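```bash
python3 -c "
from h import *
aim(-.02,-.058,.115,-4);aim(-.02,-.058,.045,18)
o=bot.get_obs()
"
```

```text
t 14.15 at [0.5793 0.0837 0.2085] F [ 0.3 -0.5 -3.2] w 0.153 q [-0.55  0.38  0.34  1.84 -0.07  0.93  0.16]
turn [-0.  -0.1  0.2] shift cm [30.78 -5.92 -1.72]
t 14.15 at [0.5793 0.0837 0.2085] F [ 0.3 -0.5 -3.2] w 0.153 q [-0.55  0.38  0.34  1.84 -0.07  0.93  0.16]
turn [-0.  21.9  0.2] shift cm [28.71 -5.92  3.04]
```

>>> {"name": "carry_out", "arguments": {"moves": [[[0,0,0],[1,-0.2,0],1],[[0,0,0],[3,-0.6,0],1],[[0,0,0],[6,-1.2,0],1],[[0,0,0],[9.2,-1.9,0],1],[[0,0,0],[12.5,-2.6,0],1]]}}

```text
t: 14.78
eef_pos: [0.5112, 0.1922, 0.1999]
tool_rot: [0.028, 0.572, 0.819, -0.02]
contact_force: [1.0, 0.7, -1.8]
gripper_width: 0.149
```

>>> {"name": "carry_out", "arguments": {"moves": [[[0,0,0],[3.3,-0.7,0],1],[[0,0,0],[6.6,-1.3,0],1],[[0,0,0],[9.9,-2,0],1],[[0,4,0],[13.2,-2.7,0.4],1],[[0,9,0],[16.2,-3.3,1],1]]}}

```text
t: 15.4
eef_pos: [0.4243, 0.333, 0.1788]
tool_rot: [-0.037, 0.571, 0.82, 0.026]
contact_force: [-0.6, -0.9, -3.1]
gripper_width: 0.15
```

```bash
python3 -c "
from h import *
look();aim(-.02,-.058,.045,18)
"
```

```text
t 15.4 tcp [0.4243 0.333  0.1788] mouth z over mesh 0.078 tilt 5.2 mouth px [[215. 175.]]
0.64 [202. 159.] 43 mesh -139 111 | scoop [48.  5.]
0.55 [205. 166.] 70 mesh -122 86 | scoop [25.  9.]
0.48 [210. 164.] 59 mesh -111 92 | scoop [23. -2.]
t 15.5 at [0.4237 0.3318 0.178 ] F [-1.2 -0.4 -1.8] w 0.156 q [-0.88  0.33  0.18  1.98 -0.19  0.82 -0.23]
turn [-0.2 12.9  0.2] shift cm [-0.4   0.13  1.92]
```

>>> {"name": "carry_out", "arguments": {"moves": [[[0,6,0],[-0.2,0,0.9],1],[[0,12.9,0],[-0.4,0.1,1.9],1],[[0,12.9,0],[-0.4,0.1,1.9],1],[[0,12.9,0],[0.4,0.1,1.7],1],[[0,12.9,0],[-0.4,0.1,1.9],1]]}}

```text
t: 16.12
eef_pos: [0.4272, 0.3312, 0.1607]
tool_rot: [-0.127, 0.564, 0.811, 0.09]
contact_force: [-0.2, 0.3, -2.5]
gripper_width: 0.151
```

```bash
python3 -c "
from h import *
look()
"
```

```text
t 16.12 tcp [0.4272 0.3312 0.1607] mouth z over mesh 0.047 tilt 17.9 mouth px [[215. 183.]]
0.63 [217. 177.] 48 mesh -80 49 | scoop [ 7. -8.]
0.53 [211. 179.] 54 mesh -89 37 | scoop [5. 5.]
0.52 [203. 169.] 66 mesh -122 70 | scoop [37. 10.]
```

>>> {"name": "carry_out", "arguments": {"moves": [[[0,0,0],[0.6,0,0],1],[[0,0,0],[0,0,0],1],[[0,0,0],[0,0,0],1]]}}

```text
t: 16.6
eef_pos: [0.4284, 0.3274, 0.1593]
tool_rot: [-0.127, 0.567, 0.809, 0.089]
contact_force: [-0.1, -0.6, -2.6]
gripper_width: 0.151
```

```bash
python3 -c "
from h import *
look()
"
```

```text
t 16.6 tcp [0.4284 0.3274 0.1593] mouth z over mesh 0.046 tilt 17.9 mouth px [[215. 184.]]
0.56 [268. 188.] 25 mesh 48 33 | scoop [-60. -95.]
0.56 [204. 173.] 67 mesh -114 57 | scoop [31. 12.]
0.42 [218. 180.] 28 mesh -72 36 | scoop [ 1. -7.]
```

>>> {"name": "carry_out", "arguments": {"moves": [[[0,-8,0],[0,0,0],1],[[0,-16,0],[0,0,0],1],[[0,-20,0],[0,0,-0.5],1],[[0,-20,0],[0,0,-1],1]]}}

```text
t: 17.2
eef_pos: [0.4283, 0.327, 0.169]
tool_rot: [0.015, 0.572, 0.82, -0.01]
contact_force: [-0.6, 0.1, -2.8]
gripper_width: 0.148
```

```bash
python3 -c "
from h import *
look();aim(-.085,.005,.1,-2)
"
```

```text
t 17.2 tcp [0.4283 0.327  0.169 ] mouth z over mesh 0.077 tilt -2.1 mouth px [[218. 178.]]
0.49 [252. 196.] 45 mesh 21 -4 | scoop [-107.  -22.]
t 17.3 at [0.4296 0.3249 0.1694] F [-0.3  0.7 -3. ] w 0.149 q [-0.98  0.36  0.24  1.96 -0.07  0.84 -0.35]
turn [ 0.  0. -0.] shift cm [ 9.26  6.11 -2.58]
```

>>> {"name": "carry_out", "arguments": {"moves": [[[0,0,0],[0.5,0.5,-0.5],1],[[0,0,0],[1.5,1.5,-1.2],1],[[0,0,0],[3,2.7,-2],1],[[0,0,0],[5,4,-2.6],1],[[0,0,0],[7,5.3,-2.6],1]]}}

```text
t: 17.92
eef_pos: [0.4558, 0.4117, 0.1934]
tool_rot: [0.015, 0.573, 0.819, -0.009]
contact_force: [-0.3, -0.4, -3.1]
gripper_width: 0.151
```

>>> {"name": "carry_out", "arguments": {"moves": [[[0,0,0],[1.4,0.6,0],1],[[0,0,0],[2.3,0.8,0],1],[[0,0,0],[2.3,0.8,0],1]]}}

```text
t: 18.3
eef_pos: [0.4539, 0.4347, 0.1913]
tool_rot: [0.015, 0.573, 0.819, -0.011]
contact_force: [-0.5, -0.4, -2.6]
gripper_width: 0.153
```

```bash
python3 -c "
from h import *
look();look();aim(-.085,.005,.045,18)
"
```

```text
t 18.3 tcp [0.4539 0.4347 0.1913] mouth z over mesh 0.099 tilt -2.1 mouth px [[224. 140.]]
0.44 [266. 186.] 37 mesh 43 38 | scoop [-217.   15.]
0.37 [214. 133.] 62 mesh -152 230 | scoop [26. 12.]
t 18.4 tcp [0.4544 0.4335 0.1915] mouth z over mesh 0.1 tilt -2.1 mouth px [[224. 141.]]
0.58 [214. 136.] 44 mesh -146 217 | scoop [15. 16.]
0.44 [268. 190.] 50 mesh 50 26 | scoop [-228.   18.]
t 18.5 at [0.4546 0.4334 0.1916] F [ 0.3 -0.2 -2.5] w 0.149 q [-1.05  0.47  0.23  1.73 -0.09  0.97 -0.44]
turn [-0.  20.1 -0. ] shift cm [-2.08  0.05  3.4 ]
```

>>> {"name": "carry_out", "arguments": {"moves": [[[0,8,0],[-0.8,0,1.4],1],[[0,16,0],[-1.6,0,2.7],1],[[0,20,0],[-2.1,0,3.4],1],[[0,20,0],[-1.3,0,3.4],1],[[0,20,0],[-2.1,0,3.4],1]]}}

```text
t: 19.12
eef_pos: [0.4609, 0.4154, 0.1589]
tool_rot: [-0.128, 0.565, 0.81, 0.089]
contact_force: [-0.6, 0.1, -2.6]
gripper_width: 0.147
```

```bash
python3 -c "
from h import *
look();look()
"
```

```text
t 19.12 tcp [0.4609 0.4154 0.1589] mouth z over mesh 0.046 tilt 17.9 mouth px [[226. 160.]]
0.6 [269. 186.] 39 mesh 48 41 | scoop [-111.  -49.]
0.51 [220. 156.] 59 mesh -101 133 | scoop [10. 12.]
0.46 [253. 195.] 28 mesh 22 3 | scoop [-118.   -6.]
t 19.23 tcp [0.4621 0.4137 0.1589] mouth z over mesh 0.046 tilt 17.9 mouth px [[227. 160.]]
0.61 [288. 286.] 1655 mesh 159 -238 | scoop [-339.   36.]
0.5 [267. 188.] 56 mesh 45 34 | scoop [-112.  -42.]
0.45 [224. 154.] 35 mesh -94 140 | scoop [11.  3.]
0.39 [252. 196.] 63 mesh 21 -3 | scoop [-119.   -1.]
```

One block left, about 10 mm inside the mouth: two more strokes.

>>> {"name": "carry_out", "arguments": {"moves": [[[0,0,0],[0.8,0,0],1],[[0,0,0],[0,0,0],1],[[0,0,0],[0.8,0,0],1],[[0,0,0],[0,0,0],1],[[0,0,0],[0,0,0],1]]}}

```text
t: 19.95
eef_pos: [0.4625, 0.4123, 0.158]
tool_rot: [-0.127, 0.567, 0.809, 0.089]
contact_force: [-0.3, 0.3, -2.9]
gripper_width: 0.149
```

```bash
python3 -c "
from h import *
look();look()
"
```

```text
t 19.95 tcp [0.4625 0.4123 0.158 ] mouth z over mesh 0.045 tilt 17.9 mouth px [[227. 161.]]
0.52 [224. 160.] 36 mesh -87 119 | scoop [0. 9.]
t 20.05 tcp [0.4622 0.413  0.1582] mouth z over mesh 0.045 tilt 17.9 mouth px [[227. 161.]]
0.39 [252. 197.] 46 mesh 23 -6 | scoop [-120.   -2.]
```

>>> {"name": "carry_out", "arguments": {"moves": [[[0,0,0],[0.8,0,0],1],[[0,0,0],[0,0,0],1],[[0,0,0],[0.8,0,0],1],[[0,0,0],[0,0,0],1],[[0,0,0],[0,0,0],1]]}}

```text
t: 20.78
eef_pos: [0.4624, 0.4123, 0.158]
tool_rot: [-0.127, 0.567, 0.809, 0.089]
contact_force: [0.3, 0.0, -2.3]
gripper_width: 0.148
```

```bash
python3 -c "
from h import *
look();look()
"
```

```text
t 20.77 tcp [0.4624 0.4123 0.158 ] mouth z over mesh 0.045 tilt 17.9 mouth px [[227. 161.]]
0.67 [215. 141.] 995 mesh -136 195 | scoop [58.  2.]
0.57 [265. 187.] 61 mesh 42 35 | scoop [-108.  -41.]
0.47 [253. 194.] 72 mesh 22 4 | scoop [-113.   -7.]
t 20.88 tcp [0.4622 0.413  0.1583] mouth z over mesh 0.045 tilt 17.9 mouth px [[227. 161.]]
0.65 [225. 160.] 77 mesh -83 116 | scoop [-4.  8.]
0.59 [254. 193.] 45 mesh 22 7 | scoop [-113.   -9.]
```

>>> {"name": "carry_out", "arguments": {"moves": [[[0,8,0],[1,0,0],1],[[0,8,0],[0,0,0],1],[[0,8,0],[1,0,0],1],[[0,8,0],[0,0,0],1],[[0,8,0],[0,0,0],1]]}}

```text
t: 21.6
eef_pos: [0.4622, 0.4128, 0.1581]
tool_rot: [-0.183, 0.559, 0.799, 0.128]
contact_force: [-0.1, -1.3, -1.9]
gripper_width: 0.151
```

```bash
python3 -c "
from h import *
look();look()
"
```

```text
t 21.6 tcp [0.4622 0.4128 0.1581] mouth z over mesh 0.039 tilt 25.8 mouth px [[225. 161.]]
0.63 [252. 194.] 49 mesh 19 6 | scoop [-105.  -16.]
0.43 [268. 186.] 39 mesh 46 39 | scoop [-101.  -58.]
t 21.7 tcp [0.4619 0.4134 0.1583] mouth z over mesh 0.039 tilt 25.9 mouth px [[225. 161.]]
0.52 [267. 189.] 51 mesh 46 30 | scoop [-107.  -53.]
0.51 [252. 194.] 64 mesh 19 5 | scoop [-106.  -15.]
0.22 [258. 189.] 2951 mesh 26 25 | scoop [-100.  -33.]
```

>>> {"name": "carry_out", "arguments": {"moves": [[[0,-8,0],[0.9,0,-1.8],1],[[0,-17,0],[1.8,0,-3.6],1],[[0,-26,0],[2.6,0,-4.8],1]]}}

```text
t: 22.18
eef_pos: [0.4618, 0.4159, 0.2148]
tool_rot: [0.003, 0.574, 0.819, -0.001]
contact_force: [-0.3, 0.3, -3.1]
gripper_width: 0.147
```

```bash
python3 -c "
from h import *
go([.5517,.0288,.2075],8.7)
"
```

```text
t 22.18 at [0.4618 0.4159 0.2148] F [-0.3  0.3 -3.1] w 0.147 q [-0.99  0.42  0.2   1.74 -0.09  0.99 -0.4 ]
turn [4.000e-01 1.000e-01 1.013e+02] shift cm [-39.45  -4.77   0.95]
```

>>> {"name": "carry_out", "arguments": {"moves": [[[0,0,10],[-3.9,-0.5,0],1],[[0,0,20],[-7.8,-1,0],1],[[0,0,30],[-11.7,-1.4,0],1],[[0,0,40],[-15.6,-1.9,0],1],[[0,0,50],[-19.5,-2.4,0],1]]}}

```text
t: 22.8
eef_pos: [0.5054, 0.2235, 0.2134]
tool_rot: [0.001, 0.867, 0.498, 0.0]
contact_force: [0.6, -0.3, -2.5]
gripper_width: 0.149
```

>>> {"name": "carry_out", "arguments": {"moves": [[[0,0,10],[-2.9,2.7,0],1],[[0,0,20],[-5.8,5.4,0],1],[[0,0,30],[-8.7,8.2,0],1],[[0,0,40],[-11.6,10.9,0],1],[[0,0,50],[-14.3,13.4,0],1]]}}

```text
t: 23.42
eef_pos: [0.5504, 0.0327, 0.2138]
tool_rot: [0.0, 0.996, 0.085, 0.0]
contact_force: [-0.4, -0.3, -1.6]
gripper_width: 0.149
```

```bash
python3 - <<'E'
from h import *
both('b5');go([.5517,.0288,.2075],8.7)
# independent check: bright blobs on the mesh, rectified top view (1 px = 0.5 mm)
i=bot.read_camera("top")
g=np.mgrid[-100:100:.5,-100:100:.5];ax=np.array([np.cos(CA),np.sin(CA)]);ay=np.array([-np.sin(CA),np.cos(CA)])
W=np.c_[(g[0].ravel()[:,None]*ax+g[1].ravel()[:,None]*ay)/1e3+C[:2],np.full(g[0].size,.05)]
p=proj(W,"top").astype(np.float32);m=cv2.remap(i,p[:,0].reshape(400,400),p[:,1].reshape(400,400),1)
gr=cv2.GaussianBlur(m.min(2),(0,0),3)
cross=(abs(g[0])<6)|(abs(g[1])<6);rim=np.hypot(*g)>90
b=((gr>np.percentile(gr[~rim],80)+0)&~rim).astype(np.uint8)
for t in(190,205,220,235):
    n,_,s,c=cv2.connectedComponentsWithStats(((gr>t)&~rim&~cross).astype(np.uint8))
    print(t,[((cy/2-100).round(),(cx/2-100).round(),int(s[k,4]/4)) for k,(cx,cy) in enumerate(c) if k and s[k,4]>120])
E
```

```text
side 0.53 [267. 186.] mesh 45 40
side 0.49 [250. 196.] mesh 17 -4
side 0.17 [247. 181.] mesh -5 48
top 0.6 [232. 275.] mesh -17 -58
top 0.52 [230. 247.] mesh 26 -31
top 0.47 [221. 244.] mesh 25 -12
t 23.62 at [0.5501 0.0335 0.2136] F [ 0.5  0.2 -3.3] w 0.148 q [-0.72  0.37  0.69  1.93 -0.29  0.95 -1.29]
turn [ 0.1 -0.   1.3] shift cm [0.07 0.49 0.61]
190 [(np.float64(-41.0), np.float64(-41.0), 5357), (np.float64(-40.0), np.float64(41.0), 4781), (np.float64(40.0), np.float64(-39.0), 4953), (np.float64(41.0), np.float64(40.0), 4659)]
205 [(np.float64(-39.0), np.float64(-42.0), 4863), (np.float64(-38.0), np.float64(36.0), 2053), (np.float64(-38.0), np.float64(60.0), 461), (np.float64(38.0), np.float64(-39.0), 3331), (np.float64(18.0), np.float64(39.0), 474), (np.float64(15.0), np.float64(79.0), 162), (np.float64(23.0), np.float64(9.0), 116), (np.float64(43.0), np.float64(73.0), 110), (np.float64(47.0), np.float64(36.0), 306), (np.float64(65.0), np.float64(46.0), 336), (np.float64(49.0), np.float64(-28.0), 45), (np.float64(65.0), np.float64(17.0), 309)]
220 [(np.float64(-29.0), np.float64(-41.0), 1421), (np.float64(-44.0), np.float64(21.0), 280), (np.float64(-46.0), np.float64(-47.0), 44), (np.float64(-42.0), np.float64(59.0), 217), (np.float64(-32.0), np.float64(-70.0), 44), (np.float64(-7.0), np.float64(51.0), 105), (np.float64(15.0), np.float64(-53.0), 169), (np.float64(22.0), np.float64(-33.0), 218), (np.float64(36.0), np.float64(-11.0), 307), (np.float64(34.0), np.float64(-46.0), 43), (np.float64(47.0), np.float64(37.0), 227)]
235 [(np.float64(-52.0), np.float64(-33.0), 154), (np.float64(-44.0), np.float64(21.0), 200), (np.float64(-42.0), np.float64(59.0), 151), (np.float64(-19.0), np.float64(-56.0), 166), (np.float64(22.0), np.float64(-33.0), 153), (np.float64(24.0), np.float64(-13.0), 161), (np.float64(47.0), np.float64(36.0), 171)]
```

>>> {"name": "carry_out", "arguments": {"moves": [[[0,0,1.3],[0.1,0.5,1],1],[[0,0,1.3],[0.1,0.5,3.5],1],[[0,0,1.3],[0.1,0.5,5.5],1],[[0,0,1.3],[0.1,0.5,6.5],1],[[0,0,1.3],[0.1,0.5,6.5],1]]}}

```text
t: 24.3
eef_pos: [0.5516, 0.0289, 0.1479]
tool_rot: [0.001, 0.997, 0.076, -0.001]
contact_force: [0.5, -0.1, -1.8]
gripper_width: 0.148
```

```bash
python3 -c "
from h import *
go([.5517,.0288,.1167],8.7)
"
```

```text
t 24.3 at [0.5516 0.0289 0.1479] F [ 0.5 -0.1 -1.8] w 0.148 q [-0.66  0.46  0.64  1.98 -0.37  0.82 -1.23]
turn [0.1 0.1 0.1] shift cm [0.01 0.01 3.12]
```

>>> {"name": "carry_out", "arguments": {"moves": [[[0,0,0],[0,0,1],1],[[0,0,0],[0,0,2],1],[[0,0,0],[0,0,2.7],1],[[0,0,0],[0,0,3.1],1],[[0,0,0],[0,0,3.1],1]]}}

```text
t: 24.92
eef_pos: [0.5521, 0.0284, 0.1175]
tool_rot: [0.001, 0.997, 0.076, 0.0]
contact_force: [-0.5, -0.9, -2.5]
gripper_width: 0.146
```

>>> {"name": "carry_out", "arguments": {"moves": [[[0,0,0],[0,0,0.1],1],[[0,0,0],[0,0,0.2],1],[[0,0,0],[0,0,0.2],1],[[0,0,0],[0,0,0.2],1]]}}

```text
t: 25.42
eef_pos: [0.5523, 0.0286, 0.1168]
tool_rot: [0.0, 0.997, 0.076, 0.0]
contact_force: [-3.7, 0.1, 10.0]
gripper_width: 0.15
```

>>> {"name": "carry_out", "arguments": {"moves": [[[0,0,0],[0,0,0],2.5],[[0,0,0],[0,0,0],4],[[0,0,0],[0,0,0],6],[[0,0,0],[0,0,0],7],[[0,0,0],[0,0,0],7]]}}

```text
t: 26.05
eef_pos: [0.5521, 0.0285, 0.1155]
tool_rot: [0.001, 0.997, 0.076, 0.0]
contact_force: [0.1, -1.0, 0.4]
gripper_width: 0.825
```

>>> {"name": "carry_out", "arguments": {"moves": [[[0,0,0],[0,0,-1],7],[[0,0,0],[0,0,-3],7],[[0,0,0],[0,0,-6],7],[[0,0,0],[0,0,-9],7],[[0,0,0],[0,0,-11],7]]}}

```text
t: 26.68
eef_pos: [0.5525, 0.0285, 0.2277]
tool_rot: [0.001, 0.997, 0.076, 0.001]
contact_force: [-0.1, 0.4, -0.2]
gripper_width: 0.819
```

```bash
python3 - <<'E'
from h import *
go([.5517,.0288,.2],8.7)
# compare scoop with its first picture, side view (seen without hand below the bar)
i=bot.read_camera("side");j=cv2.imread("pics/side0.png")[:,:,::-1]
a=np.float32(cv2.cvtColor(i[262:310,230:345].copy(),6));b=np.float32(cv2.cvtColor(j[262:310,230:345].copy(),6))
print("shift px vs start",cv2.phaseCorrelate(b,a,cv2.createHanningWindow(a.shape[::-1],5)))
for d in bot.silhouettes("scoop_foot","side")[:2]:
    r,c=np.nonzero(d["region"]);print(d["score"],d["location"],c.min(),c.max(),r.min(),r.max())
E
```

```text
t 26.68 at [0.5525 0.0285 0.2277] F [-0.1  0.4 -0.2] w 0.819 q [-0.73  0.36  0.72  1.91 -0.28  0.97 -1.31]
turn [ 0.1 -0.1  0. ] shift cm [-0.08 -0.04  2.77]
shift px vs start ((0.22129190977814517, 0.03572713379619685), 0.8910164680745867)
0.91 [285.7, 264.1] 247 324 237 287
```

```bash
python3 -c "
from h import *
both('b6')
bot.hand_in()"
```

```text
side 0.53 [266. 185.] mesh 42 42
top 0.61 [203. 222.] mesh 47 36
top 0.6 [219. 243.] mesh 24 -9
top 0.57 [230. 251.] mesh 20 -33
top 0.46 [167. 260.] mesh -44 63
top 0.45 [233. 274.] mesh -15 -58
the job is handed in; nothing more can be done
```

I shook all seven blocks onto the mesh over the four quarters, put the empty scoop back in its socket, let go and handed the job in. No verdict was reported.

**Blocks:** A brightness check of the top view after the last shake found exactly seven. In the cross frame, in mm, they lie at (47,36), (22,-33), (24,-13), (-42,59), (-44,21), (-52,-33) and (-19,-56). That puts at least one in each quarter more than 15 mm from both bars. The tightest quarter is x+/y-, which rests on the block at (22,-33), about 5 to 7 mm inside the limit. They lie apart from each other, so I took it as one layer; I did not measure their heights.

**Scoop:** It was pressed home with about 10 N. After release, the side view matched the starting picture to about 0.2 px, so it looks fully home and level. The gripper is open above it and reads no contact force.

**Where the checks disagreed:**
- **Block count:** The trained network never reported all seven blocks at once. Its final top view showed five of them, and all five agreed with the brightness check to within 4 mm. The blocks at (-44,21) and (-52,-33) were missed in that view. The second is the only one that fills its quarter, so that quarter rests on the brightness check alone.
- **Vials and bulb:** I kept clear of them on every path but did not measure them again at the end.

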